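# Pack the billed crank lures into the tackle case

### The arm

A 6-joint arm with a two-finger parallel gripper is mounted at the origin on the work surface. World frame = base frame: x ahead of the robot, y to its left, z up, the work surface at z = 0. Lengths are in mm, angles in rad, forces in N, time in s.
With the tool pointing down it reaches from about 325 to 850 mm from the base axis. Payload 4.4 kg.
Tool frame: the origin (TCP) lies at the very end of the fingers, on their centre line; the grasp point (between the pads) lies 19 mm behind it (grip_point_offset is the distance from the TCP to the grasp point, in mm); z points along the fingers, y is the direction in which the jaws open and shut (so a half turn about z gives the same grasp; the last joint's range is limited). The gripper opens to 94 mm and grips with 3 to 60 N. Pads are 16 mm wide; open, the fingers measure 119 mm over their backs; the gripper's body (75 mm by 177 mm) begins 78 mm behind the grasp point.
Start: joints at [1.036, 0.207, 1.542, -0, 1.393, -0.15], TCP at [215.316, 533.166, 205.447] pointing down, gripper open.
Joint ranges: [-2.73, 2.73], [-0.86, 2.22], [0.23, 2.46], [-1.11, 4.25], [0.08, 2.63], [-2.82, 2.82]. Speed limits (rad/s): [2.79, 2.79, 3.14, 3.14, 3.14, 3.14].

### API

Orientations are given as a unit quaternion [w, x, y, z].
In Python, from rig import * gives the robot as it stands.
- The arm moves only by the shell command python3 -m jog 'ROWS' [FORCE]. ROWS is JSON, one flat list of numbers, 7 for each row, row after row: the shift along the tool's x, y, z in cm, then the turn, a rotation vector about the tool's x, y, z in rad, then the opening, from 0 (shut) to 1 (fully open). A call has 1 to 5 rows; each row is the pose to reach, as a shift and turn from the pose measured when the call began, along the tool's axes at that moment; what a row does not reach only later rows make up. A row lasts 1/8 s, in which the tool goes at most 62.5 mm and 10.7 degrees, less where a joint would pass 70% of its speed; a pose out of reach is approached as far as the arm can. A call with a gripper value outside its range is refused whole. The fingers move at their own pace and stop on an object; FORCE is the grip in N (left out, the last holds). Time passes only in rows, so rows that repeat a pose let the fingers close. It gives the time, the measured TCP pose, the force and the opening at its end, in the units of the state.
- observe(): the state, without advancing time (a new reading comes with each control period).
- camera(name): name is "side" or "top"; returns a dict with "image" (480x640x3 uint8, red, green, blue), "mtx" (3x3 intrinsics, pixels), "dist_coeffs" ([k1, k2, p1, p2, k3] as OpenCV has them; the pictures are not rectified), "R" (3x3) and "t" (3): a world point X has camera coordinates R X + t. Camera axes: x right, y down, z forward; pixel columns grow to the right and rows downward; lengths in mm; the calibration is good to about 2 mm. A picture is of the moment at which its call begins. There is no depth.
- job_done(): hands the job in, once; it reports no verdict.
The state is a dict: "time": time; "joint_positions": joint angles; "joint_velocities": joint speeds; "joint_efforts": joint torques, N m; "ee_pos": TCP position; "tool_rot": TCP orientation; "wrist_force": force on the tool from outside, world axes, zero at the start; "ft_torque": the same for the moment, N m; "finger_gap": finger opening in mm.
Only numpy, scipy, OpenCV 4.12 (cv2) and the standard library are available. Lean on these libraries where they do the work, as an engineer would, in place of code of your own. Each camera call takes 0.05 s, during which the arm holds its last target. There are 200 camera calls.

### The job

Pack the three lures that have a diving bill at the nose into the open yellow tackle case, each lying flat and belly down inside the pocket of its own length: longest lure in the longest pocket, middle-sized in the middle-length one, shortest in the shortest. Leave the two lures without a bill where they lie on the plate, and do not disturb the tumbler or the fish gripper.

Things in the scene. Friction and masses are not known exactly. Their poses are not given: they have to be found in the camera images.
- lure_long_center (a point): centre of the longest, slimmest green plastic lure with a flat black diving bill at its nose, belly down on the plate. 90 mm long in all, of which the bill is 16 mm (16 mm wide); body 20 mm wide and high, flat-sided at this point, which is the middle of the whole length, 10 mm above the underside. x along the lure to the bill, z up. Grip here across its width (y). 13 to 25 g.
- lure_mid_center (a point): centre of the middle-sized green plastic lure with a flat black diving bill at its nose, belly down on the plate. 72 mm long in all, of which the bill is 18 mm (22 mm wide); body 24 mm wide and high, flat-sided at this point, which is the middle of the whole length, 12 mm above the underside. x along the lure to the bill, z up. Grip here across its width (y). 13 to 25 g.
- lure_short_center (a point): centre of the shortest, fattest green plastic lure with a flat black diving bill at its nose, belly down on the plate. 54 mm long in all, of which the bill is 15 mm (26 mm wide); body 30 mm wide and high, flat-sided at this point, which is the middle of the whole length, 15 mm above the underside. x along the lure to the bill, z up. Grip here across its width (y). 13 to 25 g.
- plain_long_center (a point): centre of a green plastic lure WITHOUT a bill (long and slim), a look-alike that stays on the plate: 80 mm long, 20 mm wide and high; x along it to the nose, z up, the point 10 mm above its underside. All lures start on a fixed round white plate, 336 mm across, flat floor 6 mm and rim 17 mm above the table.
- plain_short_center (a point): centre of a green plastic lure WITHOUT a bill (short and fat), a look-alike that stays on the plate: 50 mm long, 28 mm wide and high; x along it to the nose, z up, the point 14 mm above its underside. All lures start on a fixed round white plate, 336 mm across, flat floor 6 mm and rim 17 mm above the table.
- pocket_long (a point): middle of the floor of the longest, narrowest of three pockets, 106 mm long (x) by 36 mm wide (y), z up, black floor, sunk 5 mm in a grey tray (116 x 60 mm) fixed in the open yellow tackle case. Pocket floors lie 6 mm, tray tops 11, case rim 12 above the table.
- pocket_mid (a point): middle of the floor of the middle-length of three pockets, 88 mm long (x) by 40 mm wide (y), z up, black floor, sunk 5 mm in a grey tray (116 x 60 mm) fixed in the open yellow tackle case. The fixed case is 126 x 196 mm, its trays 62 mm apart side by side, in any order.
- pocket_short (a point): middle of the floor of the shortest, widest of three pockets, 70 mm long (x) by 48 mm wide (y), z up, black floor, sunk 5 mm in a grey tray (116 x 60 mm) fixed in the open yellow tackle case. The lid (18 mm high) is flipped right back, flat on the table past the +x ends of the trays.
- tumbler_center (a point): centre of a loose stainless steel tea tumbler standing upright on the table, 68 mm wide, 85 mm tall, the point half-way up; z up. Bystander.
- fish_gripper_center (a point): middle of a loose steel fish gripper lying on the table, about 180 mm long (x along it), 34 mm wide, 14 mm high, the point 7 mm above the table. Bystander.
Not all that is in view belongs to the job. What is shaped like the part that bears pocket_mid but pink or purple is not meant.

How it is judged (in metres and radians):
At the end, for the whole second after the job is handed in: Each billed lure is released, at rest, in its own pocket: centre within 14 mm of its middle, seated (height within 3 mm), upright to 0.15 rad, lengthwise to 0.5 rad, nose either way; billless lures within 20 mm, upright tumbler (0.15 rad) and fish gripper within 30 mm of their starts (horizontal distance between lure_long_center and pocket_long below 0.014 m and z of lure_long_center in the frame of pocket_long between 0.007 and 0.013 m and angle between each of lure_long_center, lure_mid_center, lure_short_center, tumbler_center's own z axis and vertical below 0.15 rad and angle between the x axis of lure_long_center and the x axis of pocket_long, either way round below 0.5 rad and linear speed of each of lure_long, lure_mid, lure_short below 0.02 m/s and angular speed of each of lure_long, lure_mid, lure_short below 0.2 rad/s and horizontal distance between lure_mid_center and pocket_mid below 0.014 m and z of lure_mid_center in the frame of pocket_mid between 0.009 and 0.015 m and angle between the x axis of lure_mid_center and the x axis of pocket_mid, either way round below 0.5 rad and horizontal distance between lure_short_center and pocket_short below 0.014 m and z of lure_short_center in the frame of pocket_short between 0.012 and 0.018 m and angle between the x axis of lure_short_center and the x axis of pocket_short, either way round below 0.5 rad and distance of each of plain_long_center, plain_short_center from where it was at the start of the episode below 0.02 m and distance of each of tumbler_center, fish_gripper_center from where it was at the start of the episode below 0.03 m); the robot touches nothing.
It fails at once if the long lure without a bill is lifted, knocked or pushed more than 30 mm (distance of plain_long_center from where it was at the start of the episode above 0.03 m).
It fails at once if the short lure without a bill is lifted, knocked or pushed more than 30 mm (distance of plain_short_center from where it was at the start of the episode above 0.03 m).
It fails at once if the tumbler is lifted, knocked or pushed more than 40 mm (distance of tumbler_center from where it was at the start of the episode above 0.04 m).
It fails at once if the fish gripper is lifted, knocked or pushed more than 40 mm (distance of fish_gripper_center from where it was at the start of the episode above 0.04 m).
It also fails if it takes over 99 s, if anything falls off the work surface, if the arm or the gripper's body presses on something with over 40 N, if the wrist force passes 120 N, or if a joint passes its speed limit or range.

## Working session

There is one attempt and no reset: what is moved stays moved. The work goes in short steps, Python scripts to look and compute and a shell command to move; the robot and the scene stay as the last step left them, time stands still between calls to the robot, and variables do not carry over. Pictures are saved under pics/ and viewed, about 12 in all and at most 16, crops included, and the job is handed in when it is done.

```bash
mkdir -p pics; ls; python3 - <<'E'
from rig import *
import cv2,pickle
s=observe();print({k:s[k] for k in('time','ee_pos','tool_rot','finger_gap')})
for n in('top','side'):
    c=camera(n);pickle.dump(c,open(n+'.pkl','wb'));cv2.imwrite(f'pics/{n}0.png',c['image'][:,:,::-1]);print(n,c['mtx'],c['dist_coeffs'],c['R'],c['t'])
E
```

```text
pics
{'time': 0.0, 'ee_pos': array([214.89594374, 532.44871301, 204.28923684]), 'tool_rot': array([-3.85675969e-04,  1.90715592e-01,  9.81644655e-01, -1.08850152e-03]), 'finger_gap': 94.16474224344546}
top [[561.42088585   0.         326.8207162 ]
 [  0.         561.42088585 251.38659614]
 [  0.           0.           1.        ]] [-0.09821093  0.          0.          0.          0.        ] [[-0.00975891 -0.99988008  0.01202476]
 [-0.99350743  0.0083322  -0.11346168]
 [ 0.11334788 -0.01305396 -0.9934696 ]] [ -45.28766874  493.90019501 1176.66190796]
side [[471.58762806   0.         317.39602295]
 [  0.         471.58762806 251.89370465]
 [  0.           0.           1.        ]] [0.00683691 0.         0.         0.         0.        ] [[-0.91715271 -0.39843402  0.00901276]
 [-0.23640603  0.52569694 -0.81716272]
 [ 0.32084745 -0.75159368 -0.57633658]] [427.44324884 183.50099404 897.76648488]
```

View pics/top0.png

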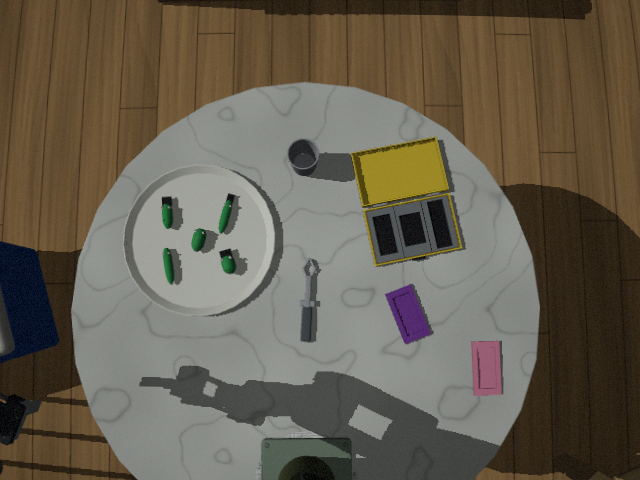

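View pics/side0.png

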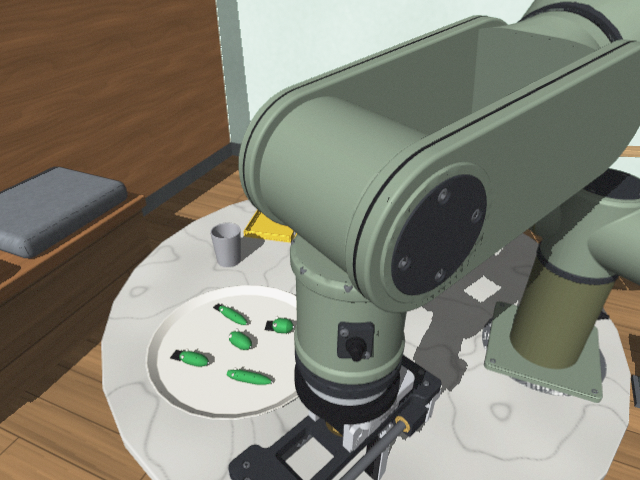

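The top view shows the plate at about (203,240). The billed lures are at (167,212), (227,213) and (228,262), and the plain ones at (199,239) and (169,265). The case trays are at (385,235), (413,229) and (439,223). I'll measure from enlarged crops.

```bash
cat > h.py <<'E'
import numpy as np,cv2,pickle
def to_world(c,uv,z):
    uv=np.asarray(uv,float).reshape(-1,1,2)
    n=cv2.undistortPoints(uv,c['mtx'],c['dist_coeffs'])[:,0]
    d=np.c_[n,np.ones(len(n))]@c['R']; o=-c['R'].T@c['t']
    z=np.broadcast_to(z,len(d))
    return o+d*((z-o[2])/d[:,2])[:,None]
def to_px(c,X):
    return cv2.projectPoints(np.asarray(X,float).reshape(-1,1,3),cv2.Rodrigues(c['R'])[0],c['t'],c['mtx'],c['dist_coeffs'])[0][:,0]
def comps(c,mask,z,amin=15,off=(0,0)):
    n,l,s,ce=cv2.connectedComponentsWithStats(mask.astype(np.uint8))
    for i in range(1,n):
        if s[i,4]<amin: continue
        v,u=np.nonzero(l==i)
        w=to_world(c,np.c_[u,v],z)[:,:2].astype(np.float32)
        (cx,cy),(a,b),t=cv2.minAreaRect(w)
        if a<b:a,b,t=b,a,t+90
        print('px',ce[i].round(1),'n',s[i,4],'ctr',round(cx,1),round(cy,1),'LxW',round(a),round(b),'yaw',round(t%180,1),'mean',w.mean(0).round(1))
E
python3 - <<'E'
from h import *
c=pickle.load(open('top.pkl','rb'));im=c['image'].astype(int)
a=cv2.resize(c['image'][180:300,130:280],None,fx=4,fy=4,interpolation=cv2.INTER_CUBIC)
b=cv2.resize(c['image'][180:280,350:475],None,fx=5,fy=5,interpolation=cv2.INTER_CUBIC)
b=cv2.copyMakeBorder(b,0,0,0,0,cv2.BORDER_CONSTANT)
cv2.imwrite('pics/a.png',a[:,:,::-1]);cv2.imwrite('pics/b.png',b[:,:,::-1])
roi=np.zeros((480,640),bool);roi[185:295,150:250]=1
g=im[...,1]-im[...,0]
print('all');comps(c,roi&((g>25)|(im.sum(2)<150)),16)
print('dark');comps(c,roi&(im.max(2)<45),12,5)
roi[:]=0;roi[185:270,362:465]=1
print('pocket');comps(c,roi&(im.max(2)<35),6)
E
```

```text
all
px [225.6 213.2] n 286 ctr 580.8 171.1 LxW 87 19 yaw 167.6 mean [580.8 170.9]
px [166.8 212. ] n 281 ctr 585.0 300.5 LxW 67 22 yaw 1.6 mean [585.  300.9]
px [198.1 239.6] n 247 ctr 523.6 230.0 LxW 49 28 yaw 167.0 mean [523.  230.3]
px [168.  265.3] n 268 ctr 467.3 295.2 LxW 78 19 yaw 9.4 mean [467.4 295.3]
px [227.4 261.4] n 264 ctr 475.2 166.3 LxW 51 29 yaw 18.8 mean [474.9 165.6]
dark
px [230.4 197.7] n 42 ctr 614.4 162.2 LxW 19 13 yaw 166.9 mean [616.2 161.4]
px [166.8 200.6] n 67 ctr 610.3 303.4 LxW 20 18 yaw 91.5 mean [611.4 302.7]
px [170.7 218.1] n 22 ctr 573.3 293.4 LxW 38 2 yaw 1.4 mean [571.9 292.9]
px [228.3 215.5] n 6 ctr 576.5 165.6 LxW 11 2 yaw 166.7 mean [576.4 165.4]
px [202.4 240.9] n 45 ctr 522.7 221.0 LxW 44 8 yaw 163.3 mean [520.7 221.7]
px [225.4 252.8] n 65 ctr 493.9 170.8 LxW 24 16 yaw 95.3 mean [494.  170.8]
px [233.1 265. ] n 23 ctr 468.4 154.1 LxW 28 4 yaw 0.5 mean [467.3 153.8]
px [171.8 267.8] n 18 ctr 462.8 288.1 LxW 33 3 yaw 7.5 mean [462.1 287.9]
pocket
px [439.1 223.4] n 684 ctr 556.4 -299.3 LxW 105 33 yaw 11.0 mean [ 556.3 -299.2]
px [412.1 228.6] n 632 ctr 545.0 -238.8 LxW 68 46 yaw 10.8 mean [ 545.1 -238.7]
px [384.6 234.1] n 651 ctr 533.2 -177.5 LxW 86 37 yaw 10.9 mean [ 533.2 -177.6]
px [418.9 258. ] n 27 ctr 479.5 -251.1 LxW 29 4 yaw 100.7 mean [ 479.8 -252. ]
```

View pics/a.png

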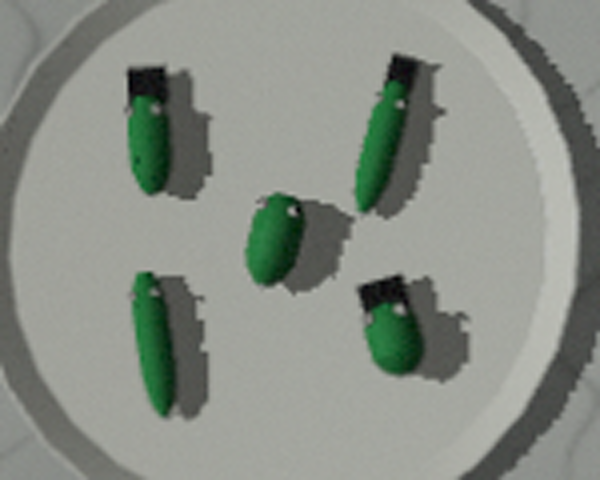

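View pics/b.png

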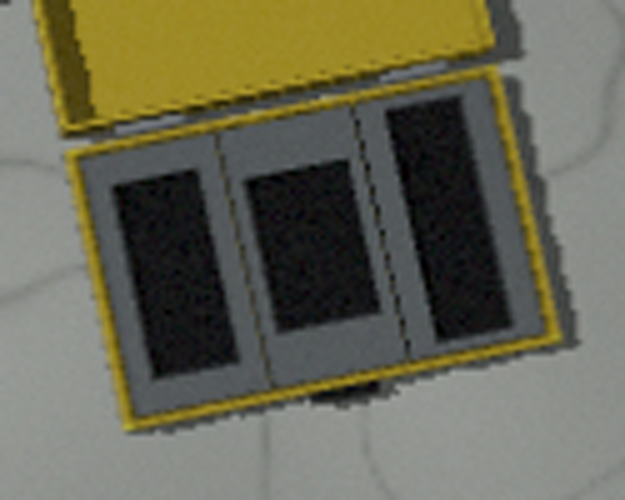

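Sizes match: long is (581,171) at yaw -12.4°, mid (585,300) at 1.6–2°, and short (475,166) at about 16°. Pockets are long (556,-299), short (545,-239) and mid (533,-177.5), all at yaw 10.9°. Next is a helper that works out the rows.

```bash
cat > p.py <<'E'
import sys,numpy as np
from rig import *
from scipy.spatial.transform import Rotation as R
s=observe();q=s['tool_rot'];r=R.from_quat([q[1],q[2],q[3],q[0]]);p=np.array(s['ee_pos'])
x,y,z,yaw=map(float,sys.argv[1:5])
ang=np.arctan2(*r.as_matrix()[[1,0],0])
yaw=np.radians(yaw);yaw+=np.pi*round((ang-yaw)/np.pi)
t=R.from_matrix(np.array([[np.cos(yaw),np.sin(yaw),0],[np.sin(yaw),-np.cos(yaw),0],[0,0,-1]]).astype(float))
d=r.inv().apply(np.array([x,y,z])-p)
print('t',s['time'],'pos',p.round(1),'gap',round(s['finger_gap'],1),'yaw',np.degrees(ang).round(1),'F',np.round(s['wrist_force'],1),'j6',round(s['joint_positions'][5],2))
print('row',(d/10).round(2),(r.inv()*t).as_rotvec().round(3),'dist',np.linalg.norm(d).round())
E
python3 p.py 580.8 171.1 80 -12.4
```

```text
t 0.1 pos [214.9 532.5 204.4] gap 93.9 yaw 158.0 F [ 0.6 -0.1 -1.1] j6 -0.15
row [-47.46 -19.79  12.47] [-0.002 -0.    -0.167] dist 529.0
```

```bash
python3 -m jog '[-47.5,-19.8,12.5,0,0,-0.167,0.6,-47.5,-19.8,12.5,0,0,-0.167,0.6,-47.5,-19.8,12.5,0,0,-0.167,0.6,-47.5,-19.8,12.5,0,0,-0.167,0.6,-47.5,-19.8,12.5,0,0,-0.167,0.6]' 12; python3 p.py 580.8 171.1 80 -12.4
```

```text
time: 0.72
ee_pos: [431.8, 317.9, 130.5]
tool_rot: [-0.001, 0.108, 0.994, -0.001]
wrist_force: [-0.5, 0.2, 0.3]
finger_gap: 56.5
t 0.725 pos [431.8 317.9 130.5] gap 56.5 yaw 167.6 F [-0.5  0.2  0.3] j6 -0.88
row [-17.71 -11.13   5.06] [-0.002 -0.001 -0.   ] dist 215.0
```

```bash
python3 -m jog '[-17.7,-11.1,5.0,0,0,0,0.6,-17.7,-11.1,5.0,0,0,0,0.6,-17.7,-11.1,5.0,0,0,0,0.6,-17.7,-11.1,5.0,0,0,0,0.6,-17.7,-11.1,5.0,0,0,0,0.6]' >/dev/null; python3 p.py 580.8 171.1 80 -12.4;python3 - <<'E'
from rig import *
import cv2
a=camera('side')['image'];b=camera('top')['image']
cv2.imwrite('pics/c.png',cv2.hconcat([cv2.resize(a[200:440,100:400],(400,320)),cv2.resize(b[160:320,110:310],(400,320))])[:,:,::-1])
E
```

```text
t 1.35 pos [581.2 169.4  79.2] gap 56.2 yaw 167.4 F [ 0.1  0.1 -0.5] j6 -1.21
row [ 0.07  0.15 -0.08] [-0.003 -0.003 -0.004] dist 2.0
```

View pics/c.png

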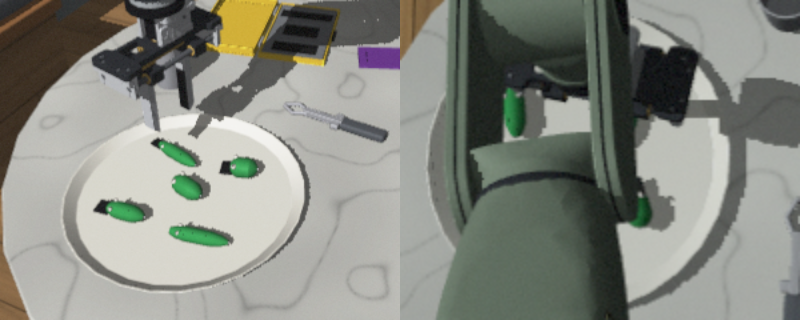

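The fingers straddle the long lure, which is near (175,155) in the left panel. I'll descend, close and lift.

```bash
python3 -m jog '[0.1,0.15,4.0,0,0,0,0.6,0.1,0.15,6.4,0,0,0,0.6,0.1,0.15,6.4,0,0,0,0.6]' >/dev/null; python3 p.py 580.8 171.1 14 -12.4; python3 -m jog '[0,0,0,0,0,0,0,0,0,0,0,0,0,0,0,0,0,0,0,0,0,0,0,0,0,0,0,0,0,0,0,0,0,0,0]' 10; python3 p.py 580.8 171.1 14 -12.4; python3 -m jog '[0,0,-6,0,0,0,0,0,0,-12,0,0,0,0,0,0,-12,0,0,0,0]' ; python3 p.py 556.4 -299.3 130 10.9
```

```text
t 1.825 pos [575.7 174.4  14.2] gap 56.3 yaw 167.7 F [-0.1 -0.5  0.1] j6 -1.2
row [-0.56 -0.21  0.02] [-0.004 -0.008  0.002] dist 6.0
time: 2.45
ee_pos: [576.2, 174.5, 14.9]
tool_rot: [-0.004, 0.107, 0.994, -0.001]
wrist_force: [-1.8, 0.1, 3.2]
finger_gap: 20.0
t 2.45 pos [576.2 174.5  14.9] gap 20.0 yaw 167.7 F [-1.8  0.1  3.2] j6 -1.2
row [-0.52 -0.23  0.09] [-0.003 -0.007  0.001] dist 6.0
time: 2.82
ee_pos: [582.1, 175.4, 141.7]
tool_rot: [0.003, 0.107, 0.994, 0.0]
wrist_force: [0.6, 0.2, 0.5]
finger_gap: 19.9
t 2.825 pos [582.1 175.4 141.7] gap 19.9 yaw 167.7 F [0.6 0.2 0.5] j6 -1.2
row [ -7.61 -46.92   1.14] [ 0.     0.006 -0.405] dist 476.0
```

Gripped (gap 20.0), with the lure centre about 5 mm toward the bill from the TCP. The place target is therefore (551,-300).

```bash
python3 -m jog '[-7.1,-46.9,1,0,0,-0.405,0,-7.1,-46.9,1,0,0,-0.405,0,-7.1,-46.9,1,0,0,-0.405,0,-7.1,-46.9,1,0,0,-0.405,0,-7.1,-46.9,1,0,0,-0.405,0]'>/dev/null;  python3 p.py 551.4 -300 130 10.9
```

```text
t 3.45 pos [ 559.4 -130.7  131.1] gap 20.1 yaw -169.1 F [ 1.6  0.3 -0.3] j6 -2.14
row [  3.99 -16.48   0.09] [ 0.     0.004 -0.   ] dist 170.0
```

```bash
python3 -m jog '[4,-16.5,0,0,0,0,0,4,-16.5,0,0,0,0,0,4,-16.5,2,0,0,0,0,4,-16.5,7,0,0,0,0,4,-16.5,7,0,0,0,0]'>/dev/null;  python3 p.py 551.4 -300 60 10.9;python3 - <<'E'
from rig import *
import cv2
a=camera('side')['image'];b=camera('top')['image']
cv2.imwrite('pics/d.png',cv2.hconcat([cv2.resize(a[150:390,200:500],(400,320)),cv2.resize(b[160:320,310:510],(400,320))])[:,:,::-1])
E
```

```text
t 4.075 pos [ 546.5 -297.4   54.5] gap 20.1 yaw -169.2 F [ 0.2 -0.4  0.1] j6 -2.4
row [-0.43 -0.34 -0.56] [ 0.011 -0.005 -0.002] dist 8.0
```

View pics/d.png

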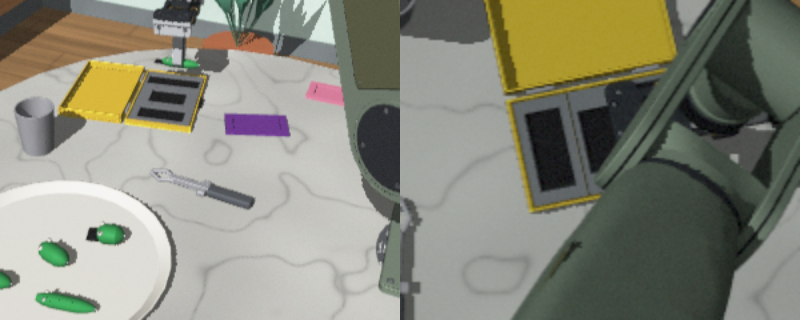

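The lure is held level above the long pocket. I'll correct, descend, check, then release.

```bash
python3 -m jog '[-0.45,-0.3,0,0.01,0,0,0,-0.45,-0.3,1.5,0.01,0,0,0,-0.45,-0.3,3,0.01,0,0,0,-0.45,-0.3,3,0.01,0,0,0]'>/dev/null;  python3 p.py 551.4 -300 14.5 10.9
```

```text
t 4.675 pos [ 554.3 -299.9   27.8] gap 20.0 yaw -169.1 F [-0.3  1.1 -0.1] j6 -2.39
row [0.28 0.05 1.33] [-0.004 -0.001  0.   ] dist 14.0
```

```bash
python3 -m jog '[0.2,0.05,0.6,0,0,0,0,0.2,0.05,1.3,0,0,0,0,0.2,0.05,1.3,0,0,0,0,0.2,0.05,1.3,0,0,0,0]'>/dev/null;  python3 p.py 551.4 -300 14.5 10.9
```

```text
t 5.175 pos [ 552.2 -299.9   14.7] gap 20.3 yaw -169.1 F [ 0.1 -0.7 -0.1] j6 -2.39
row [0.08 0.   0.02] [-0.004 -0.001  0.   ] dist 1.0
```

```bash
python3 -m jog '[0,0,0.05,0,0,0,0.25,0,0,0.05,0,0,0,0.38,0,0,0.05,0,0,0,0.38,0,0,-3,0,0,0,0.38,0,0,-9,0,0,0,0.5]'; python3 -m jog '[0,0,-6,0,0,0,0.6,0,0,-6,0,0,0,0.6]' >/dev/null;  python3 p.py 585 300.5 100 1.8
```

```text
time: 5.8
ee_pos: [549.7, -297.7, 102.1]
tool_rot: [-0.003, -0.095, 0.995, 0.0]
wrist_force: [1.1, 0.3, -0.1]
finger_gap: 42.6
t 6.05 pos [ 554.  -300.5  169.5] gap 56.0 yaw -169.1 F [ 0.8  0.  -0.3] j6 -2.39
row [-14.4   58.48   6.5 ] [-0.008  0.004  0.159] dist 606.0
```

```bash
python3 -m jog '[-14.4,58.5,3,0,0,0.159,0.6,-14.4,58.5,3,0,0,0.159,0.6,-14.4,58.5,3,0,0,0.159,0.6,-14.4,58.5,3,0,0,0.159,0.6,-14.4,58.5,3,0,0,0.159,0.6]' >/dev/null;  python3 p.py 585 300.5 100 1.8
```

```text
t 6.675 pos [567.1  15.9 146.6] gap 56.4 yaw -178.2 F [ 0.5  0.9 -0. ] j6 -1.72
row [-2.66 28.42  4.45] [-0.008  0.002 -0.   ] dist 289.0
```

```bash
python3 -m jog '[-2.6,28.4,4,0,0,0,0.6,-2.6,28.4,4,0,0,0,0.6,-2.6,28.4,4,0,0,0,0.6,-2.6,28.4,4,0,0,0,0.6,-2.6,28.4,6,0,0,0,0.6]' >/dev/null;  python3 p.py 585 300.5 60 1.8; python3 - <<'E'
from rig import *
from h import *
a=camera('side')['image'];c=camera('top');b=c['image']
cv2.imwrite('pics/e.png',cv2.hconcat([cv2.resize(a[200:440,100:400],(400,320)),cv2.resize(b[160:320,310:510],(400,320))])[:,:,::-1])
im=b.astype(int);roi=np.zeros((480,640),bool);roi[185:270,362:470]=1
comps(c,roi&(im[...,1]-im[...,0]>25)&(im[...,1]-im[...,2]>25),18)
E
```

```text
t 7.3 pos [584.6 303.4  84.3] gap 56.3 yaw -178.1 F [ 0.1 -1.3  0.1] j6 -1.25
row [-0.02 -0.27  2.43] [-0.007  0.005  0.002] dist 24.0
px [441.4 225.7] n 247 ctr 549.1 -301.6 LxW 73 19 yaw 11.0 mean [ 549.3 -301.5]
```

View pics/e.png

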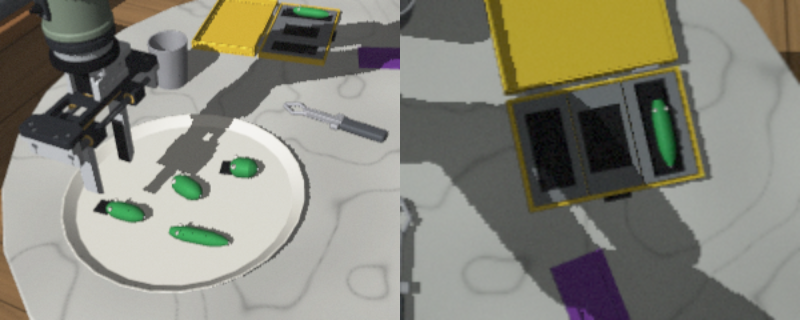

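The long lure is seated: body centroid plus 8 mm gives a centre of (557,-300), against the pocket at (556.4,-299.3). Next is the mid lure.

```bash
python3 -m jog '[0,-0.3,2.5,0,0,0,0.6,0,-0.3,5,0,0,0,0.6,0,-0.3,6,0,0,0,0.6,0,-0.3,6,0,0,0,0.6]' >/dev/null;  python3 p.py 585 300.5 14 1.8
```

```text
t 7.9 pos [579.5 298.5  18.5] gap 56.9 yaw -178.0 F [ 0.3 -0.3  0.1] j6 -1.26
row [-0.56  0.18  0.44] [-0.01  -0.007  0.004] dist 7.0
```

```bash
python3 -m jog '[-0.5,0.2,0.4,0,0,0,0.6,-0.5,0.2,0.4,0,0,0,0.6]' >/dev/null;  python3 p.py 585 300.5 14 1.8;  python3 -m jog '[0,0,0,0,0,0,0,0,0,0,0,0,0,0,0,0,0,0,0,0,0,0,0,0,0,0,0,0,0,0,0,0,0,0,0]' 10 >/dev/null; python3 p.py 585 300.5 14 1.8; python3 -m jog '[0,0,-6,0,0,0,0,0,0,-12,0,0,0,0,0,0,-12,0,0,0,0]' >/dev/null; python3 p.py 533 -177.5 130 10.9
```

```text
t 8.15 pos [585.6 300.8  15.3] gap 56.7 yaw -178.0 F [-0.5  0.8  0.2] j6 -1.26
row [ 0.06 -0.02  0.13] [-0.009 -0.006  0.004] dist 1.0
t 8.775 pos [585.6 300.8  15.4] gap 23.8 yaw -178.0 F [ 0.3 -0.7  1.7] j6 -1.26
row [ 0.06 -0.03  0.14] [-0.009 -0.005  0.004] dist 2.0
t 9.15 pos [591.  303.8 143. ] gap 23.8 yaw -178.0 F [ 0.6  0.3 -0.3] j6 -1.26
row [  7.5  -47.89   1.48] [-0.005  0.007 -0.155] dist 485.0
```

```bash
python3 -m jog '[7.5,-47.9,1,0,0,-0.155,0,7.5,-47.9,1,0,0,-0.155,0,7.5,-47.9,1,0,0,-0.155,0,7.5,-47.9,1,0,0,-0.155,0,7.5,-47.9,1,0,0,-0.155,0]'>/dev/null;  python3 p.py 533 -177.5 130 10.9
```

```text
t 9.775 pos [550.2 -10.3 133.6] gap 24.1 yaw -169.1 F [ 0.2 -0.1  0.5] j6 -1.93
row [  4.86 -16.09   0.42] [-0.005  0.005  0.   ] dist 168.0
```

```bash
python3 -m jog '[4.9,-16.1,0,0,0,0,0,4.9,-16.1,0,0,0,0,0,4.9,-16.1,2,0,0,0,0,4.9,-16.1,7,0,0,0,0,4.9,-16.1,8,0,0,0,0]'>/dev/null;  python3 -m jog '[0,0,0,0,0,0,0]'>/dev/null; python3 p.py 533 -177.5 35 10.9
```

```text
t 10.525 pos [ 528.  -175.7   48.7] gap 24.3 yaw -169.1 F [0.5 0.7 0.5] j6 -2.24
row [-0.46 -0.27  1.37] [ 0.003 -0.005 -0.   ] dist 15.0
```

```bash
python3 -m jog '[-0.45,-0.25,1,0,0,0,0,-0.45,-0.25,2,0,0,0,0,-0.45,-0.25,2,0,0,0,0]'>/dev/null;  python3 p.py 533 -177.5 15.5 10.9
```

```text
t 10.9 pos [ 532.5 -176.7   28.1] gap 23.9 yaw -169.1 F [ 0.1 -0.3 -0.6] j6 -2.23
row [-0.04 -0.09  1.26] [ 0.003 -0.006  0.   ] dist 13.0
```

```bash
python3 -m jog '[-0.05,-0.1,0.6,0,0,0,0,-0.05,-0.1,1.25,0,0,0,0,-0.05,-0.1,1.25,0,0,0,0,-0.05,-0.1,1.25,0,0,0,0]'>/dev/null;  python3 p.py 533 -177.5 15.5 10.9
```

```text
t 11.4 pos [ 532.9 -177.6   15.5] gap 23.9 yaw -169.1 F [ 0.2 -0.5 -0.6] j6 -2.24
row [-0.01  0.01  0.  ] [ 0.003 -0.006  0.   ] dist 0.0
```

```bash
python3 -m jog '[0,0,0,0,0,0,0.3,0,0,0,0,0,0,0.42,0,0,0,0,0,0,0.42,0,0,-3,0,0,0,0.42,0,0,-9,0,0,0,0.5]' >/dev/null; python3 -m jog '[0,0,-6,0,0,0,0.6,0,0,-6,0,0,0,0.6]' >/dev/null;  python3 p.py 475 166 100 16
```

```text
t 12.275 pos [ 535.8 -178.9  170. ] gap 56.5 yaw -169.1 F [-0.6 -0.7 -0.6] j6 -2.24
row [-0.57 35.01  7.  ] [ 0.    -0.002 -0.089] dist 357.0
```

```bash
python3 -m jog '[-0.6,35,2,0,0,-0.089,0.65,-0.6,35,2,0,0,-0.089,0.65,-0.6,35,2,0,0,-0.089,0.65,-0.6,35,2,0,0,-0.089,0.65,-0.6,35,2,0,0,-0.089,0.65]' >/dev/null; python3 -m jog '[-0.05,1,1,0,0,0,0.65]' >/dev/null;  python3 p.py 475 166 60 16
```

```text
t 13.025 pos [476.  146.  139.4] gap 60.8 yaw -163.7 F [ 0.1 -0.   0.1] j6 -1.73
row [-0.5   1.94  7.94] [ 0.001 -0.004  0.005] dist 82.0
```

```bash
python3 -m jog '[-0.5,1.9,2,0,0,0,0.65,-0.5,1.9,6,0,0,0,0.65,-0.5,1.9,7,0,0,0,0.65,-0.5,1.9,7,0,0,0,0.65]' >/dev/null;  python3 p.py 475 166 14 16; python3 - <<'E'
from rig import *
from h import *
a=camera('side')['image'];c=camera('top');b=c['image']
cv2.imwrite('pics/f.png',cv2.hconcat([cv2.resize(a[200:440,100:400],(400,320)),cv2.resize(b[160:320,310:510],(400,320))])[:,:,::-1])
im=b.astype(int);roi=np.zeros((480,640),bool);roi[185:270,362:470]=1
comps(c,roi&(im[...,1]-im[...,0]>25)&(im[...,1]-im[...,2]>25),18)
E
```

```text
t 13.525 pos [474.5 164.7  68.4] gap 60.9 yaw -163.8 F [-0.6 -0.7  0.1] j6 -1.69
row [-0.12  0.1   5.44] [ 0.001 -0.006  0.004] dist 54.0
px [441.4 225.8] n 248 ctr 549.0 -301.5 LxW 73 19 yaw 9.3 mean [ 549.  -301.6]
px [386.8 238.1] n 214 ctr 522.9 -181.0 LxW 54 23 yaw 10.0 mean [ 522.8 -180.8]
```

View pics/f.png

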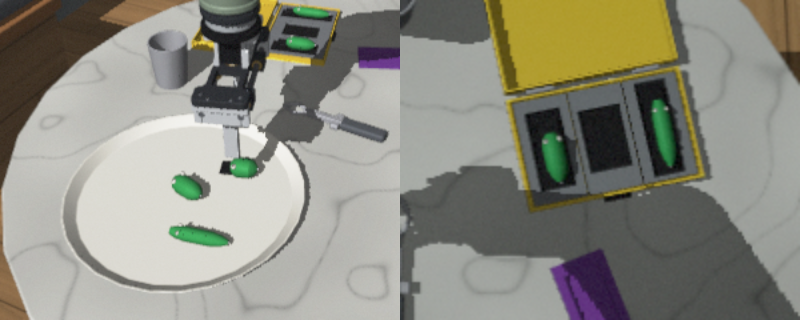

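Mid is seated: body centroid plus 9 mm gives (532,-179), against (533,-177.5). Now the short lure.

```bash
python3 -m jog '[-0.1,0.1,2,0,0,0,0.65,-0.1,0.1,3.5,0,0,0,0.65,-0.1,0.1,3.5,0,0,0,0.65]' >/dev/null; python3 p.py 475 166 15 16
```

```text
t 14.0 pos [476.2 166.1  34.7] gap 60.9 yaw -163.8 F [-0.5 -1.4 -0.4] j6 -1.69
row [0.11 0.02 1.97] [ 0.001 -0.004  0.004] dist 20.0
```

```bash
python3 -m jog '[0.1,0,1,0,0,0,0.65,0.1,0,1.95,0,0,0,0.65,0.1,0,1.95,0,0,0,0.65]' >/dev/null; python3 p.py 475 166 15 16; python3 -m jog '[0,0,0,0,0,0,0,0,0,0,0,0,0,0,0,0,0,0,0,0,0,0,0,0,0,0,0,0,0,0,0,0,0,0,0]' 10 >/dev/null; python3 p.py 475 166 15 16; python3 -m jog '[0,0,-6,0,0,0,0,0,0,-12,0,0,0,0,0,0,-12,0,0,0,0]' >/dev/null; python3 p.py 545 -239 130 10.9
```

```text
t 14.375 pos [474.2 165.7  14.2] gap 61.3 yaw -163.8 F [-0.1 -0.9 -0.1] j6 -1.69
row [-0.09  0.01 -0.08] [ 0.001 -0.006  0.004] dist 1.0
t 15.0 pos [474.4 165.7  14.5] gap 29.9 yaw -163.8 F [-0.4  0.7  1.4] j6 -1.69
row [-0.06  0.01 -0.05] [ 0.001 -0.005  0.004] dist 1.0
t 15.375 pos [479.9 166.6 140.4] gap 30.0 yaw -163.8 F [-0.1  0.2  0.2] j6 -1.69
row [  5.08 -40.76   1.01] [0.    0.007 0.093] dist 411.0
```

```bash
python3 -m jog '[5.1,-40.8,1,0,0,0.093,0,5.1,-40.8,1,0,0,0.093,0,5.1,-40.8,1,0,0,0.093,0,5.1,-40.8,1,0,0,0.093,0,5.1,-40.8,1,0,0,0.093,0]'>/dev/null;  python3 p.py 545 -239 125 10.9
```

```text
t 16.0 pos [ 527.3 -143.8  129.7] gap 30.1 yaw -169.1 F [ 0.   1.5 -0.1] j6 -2.19
row [ 0.06 -9.68  0.45] [ 0.002  0.006 -0.   ] dist 97.0
```

```bash
python3 -m jog '[0,-9.7,0,0,0,0,0,0,-9.7,0,0,0,0,0,0,-9.7,4,0,0,0,0,0,-9.7,7,0,0,0,0,0,-9.7,7,0,0,0,0]'>/dev/null; python3 -m jog '[0,0,0,0,0,0,0]'>/dev/null; python3 p.py 545 -239 40 10.9
```

```text
t 16.75 pos [ 543.  -237.1   55.7] gap 29.9 yaw -169.1 F [0.5 0.3 0.3] j6 -2.32
row [-0.16 -0.24  1.57] [ 0.008 -0.001 -0.001] dist 16.0
```

```bash
python3 -m jog '[-0.15,-0.2,1.2,0,0,0,0,-0.15,-0.2,2.5,0,0,0,0,-0.15,-0.2,2.5,0,0,0,0]'>/dev/null;  python3 p.py 545 -239 15 10.9
```

```text
t 17.125 pos [ 543.7 -237.8   29.2] gap 29.9 yaw -169.1 F [-0.5  0.2  0.2] j6 -2.32
row [-0.11 -0.15  1.42] [ 0.009 -0.003 -0.001] dist 14.0
```

```bash
python3 -m jog '[-0.1,-0.15,0.6,0,0,0,0,-0.1,-0.15,1.4,0,0,0,0,-0.1,-0.15,1.4,0,0,0,0,-0.1,-0.15,1.4,0,0,0,0]'>/dev/null;  python3 p.py 545 -239 15 10.9
```

```text
t 17.625 pos [ 544.8 -238.9   15.1] gap 29.6 yaw -169.1 F [ 0.1 -0.9 -0.1] j6 -2.33
row [-0.02 -0.02  0.01] [ 0.01  -0.003 -0.   ] dist 0.0
```

```bash
python3 -m jog '[0,0,0,0,0,0,0.38,0,0,0,0,0,0,0.46,0,0,0,0,0,0,0.46,0,0,-3,0,0,0,0.46,0,0,-9,0,0,0,0.46]' >/dev/null; python3 -m jog '[0,0,-6,0,0,0,0.46,0,0,-10,0,0,0,0.46]' >/dev/null;  python3 -m jog '[0,30,0,0,0,0,0.46,0,30,0,0,0,0,0.46,0,30,0,0,0,0,0.46,0,30,0,0,0,0,0.46,0,30,0,0,0,0,0.46]' >/dev/null; python3 -m jog '[10,5,-5,0,0,0,0.46,10,5,-5,0,0,0,0.46,10,5,-5,0,0,0,0.46]'; python3 - <<'E'
from rig import *
from h import *
a=camera('side')['image'];c=camera('top');b=c['image']
cv2.imwrite('pics/g.png',cv2.vconcat([cv2.resize(cv2.hconcat([a,b]),(800,300)),cv2.hconcat([cv2.resize(a[170:290,260:410],(400,300)),cv2.resize(b[170:290,340:490],(400,300))])])[:,:,::-1])
im=b.astype(int)
comps(c,(im[...,1]-im[...,0]>25)&(im[...,1]-im[...,2]>25),18)
E
```

```text
time: 19.5
ee_pos: [379.1, 87.4, 264.0]
tool_rot: [-0.0, -0.096, 0.995, 0.006]
wrist_force: [1.2, 0.7, -0.2]
finger_gap: 43.3
px [441.3 225.5] n 241 ctr 549.1 -301.9 LxW 73 19 yaw 9.4 mean [ 549.6 -301.4]
px [414.5 230.7] n 178 ctr 539.0 -241.9 LxW 34 32 yaw 43.8 mean [ 538.5 -241.8]
px [386.7 238.1] n 207 ctr 522.9 -181.0 LxW 54 23 yaw 10.0 mean [ 522.8 -180.5]
px [196.8 239.3] n 185 ctr 524.1 232.6 LxW 49 23 yaw 170.6 mean [523.5 232.8]
px [165.5 252. ] n 42 ctr 496.9 301.3 LxW 17 13 yaw 10.8 mean [496.3 300.9]
```

View pics/g.png

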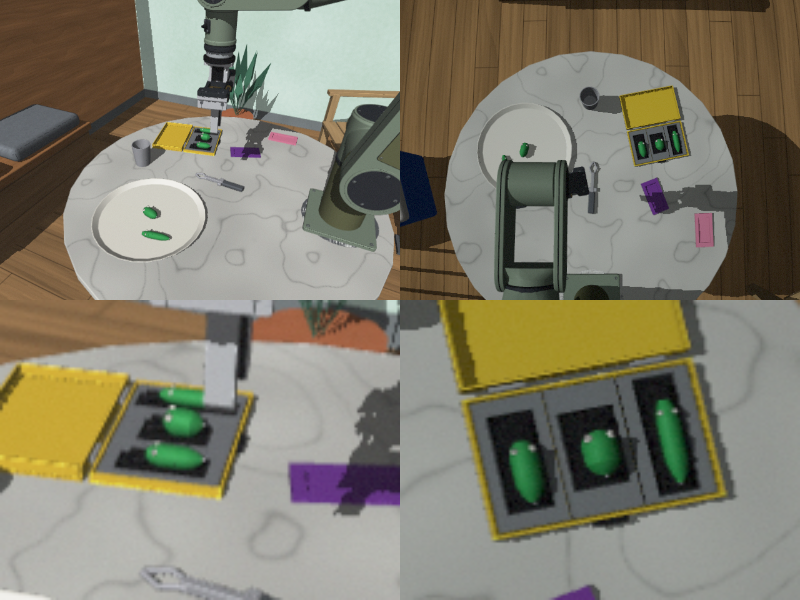

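All three are in their pockets: the short body centroid plus 7.5 mm gives (546,-240), against (545,-239). The bystanders are unmoved and the arm is clear.

```bash
python3 -m jog '[0,0,0,0,0,0,0.46,0,0,0,0,0,0,0.46]'; python3 -c "
from rig import *
print(job_done())"
```

```text
time: 19.85
ee_pos: [380.6, 86.0, 261.0]
tool_rot: [-0.003, -0.095, 0.995, 0.006]
wrist_force: [0.3, -1.0, 0.2]
finger_gap: 43.4
the job is handed in; nothing more can be done
None
```

I put the three billed lures in the pockets of their own length and handed the job in at about 20 s, with no drops or retries. The hand-in reports no verdict.

| Lure | Final centre from top camera, x, y (mm) | Pocket middle, x, y (mm) | Gap when gripped (mm) |
|---|---|---|---|
| Long | 557, -300 | 556, -299 | 20 |
| Mid | 532, -179 | 533, -177.5 | 24 |
| Short | 546, -240 | 545, -239 | 30 |

- **Placement:** each centre is about 2 mm or less from its pocket middle, against the 14 mm allowed. The long and mid lures lie within about 2° of the pocket direction. The short lure's angle comes from the tool yaw at release, because its body looks nearly round from above.
- **Seating:** I judged seating height and uprightness from the pictures and from releasing each lure less than about 1 mm above where it rests. I did not measure either one directly.
- **Bystanders:** the short lure without a bill measured within about 3 mm of its start, partly hidden by the arm. The long one, the tumbler and the fish gripper look unmoved in the last pictures, but I did not measure them again.
- **Force:** the wrist force readings I checked stayed within about 4 N.

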